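Air the culture chest

TASK

Give the cultures fresh air: raise the lid of the large plywood chest until its folding stay locks, and take the hand off so that the lid stands open on the stay alone for about a second. Then break the stay by pressing its thumb plate down and let the lid go fully shut without slamming it. Leave the jar with the green cap where it stands.

Things in the scene. Friction and masses are not known exactly. Their poses are not given: they have to be found in the camera images.
- chest_lid (a joint): angle of the lid (180 deep x 220 wide x 18 mm, 0.5 kg) of the big plywood chest (120 mm high), hinged on the rim farther from the robot: 0 shut, grows as it opens. At 1.30 the stay is straight and lets it go no further; let go above 1.26, it locks by itself and stands at 1.29. Damped hinge: let go below 1.2, or once the stay is broken, it sinks shut by itself in 3 to 6 s, gently.
- chest_handle (a point): middle of the level steel bar handle (10 mm thick, 110 mm long) on the lid's front edge, 42 mm clear of it, 129 mm above the table when shut. Hinge axis: 222 mm from the bar along this point's x axis and 9 mm lower. Axes turn with the lid; when shut x points level from handle to hinge, y along the bar to the left, z up. Locked open, the bar is 336 mm up and 169 mm nearer the hinge side.
- stay_thumb (a point): middle of the steel thumb plate (44 x 55 x 6 mm) below the knee of the folding stay, sticking out of the chest's right side. Locked open: 128 mm up, about level, 156 mm right of and 170 mm beyond where the shut handle's middle was; lid shut: 40 mm up. Pressed down there with 1 to 5 N it swings down (6 mm on for 30 down) and breaks the stay; past 30 mm down the lid sinks by itself.
- jar: bystander: round glass jar with a green metal cap, 88 mm across and 88 mm high, loose on the table to the right of the chest; origin at the centre of its underside, z up

How it is judged:
By the outcome, as a careful person would: the job done as asked, in the order asked, and still so for the second after the job is handed in, with the robot touching nothing.
It also fails if it takes over 54 s, if anything falls off the work surface, if the arm or the gripper's body presses on something with over 40 N, if the wrist force passes 120 N, or if a joint passes its speed limit or range.

ROBOT

A 6-joint arm with a two-finger parallel gripper is mounted at the origin on the work surface. World frame = base frame: x ahead of the robot, y to its left, z up, the work surface at z = 0. Lengths are in m, angles in degrees, forces in N, time in s.
With the tool pointing down it reaches from about 0.25 to 0.725 m from the base axis. Payload 9.7 kg.
Tool frame: the origin (TCP) lies at the very end of the fingers, on their centre line; the grasp point (between the pads) lies 19 mm behind it (bot.grip_depth is the distance from the TCP to the grasp point, in m); z points along the fingers, y is the direction in which the jaws open and shut (so a half turn about z gives the same grasp; the last joint's range is limited). The gripper opens to 85 mm and grips with 20 to 120 N. Pads are 22 mm wide; open, the fingers measure 114 mm over their backs; the gripper's body (76 mm by 85 mm) begins 54 mm behind the grasp point. The pads swing forward as they close: fully open they stand 13 mm farther back than shut.
Start: joints at [-64.057, 4.979, 10.078, 95.1, 0, 90], TCP at [0.241, -0.495, 0.231] pointing down, gripper open.
Joint ranges: [-179.16, 179.16], [-48.56, 103.87], [-65.8, 70.77], [-126.05, 130.52], [-82.76, 87.17], [-180, 180]. Speed limits (degrees/s): [127.2, 127.2, 147.25, 180, 180, 180].

INTERFACE

Orientations are given as [roll, pitch, yaw] about the fixed x, y, z axes, in that order (R = Rz(yaw) Ry(pitch) Rx(roll)).
In Python, from workcell import bot, viewer gives the robot as it stands.
- The arm moves only by the tool arm_command, never from a script. Its argument "motion" is a list of rows, each a list of 3 entries, a list of its own where there are three numbers: the opening, from 0 (shut) to 1 (fully open), then the shift along the tool's x, y, z in units of 60 mm (1.0 is 60 mm), then the turn, a rotation vector about the tool's x, y, z in units of 6 degrees (1.0 is 6 degrees). A call has 1 to 12 rows; each row shifts and turns the commanded pose from where the row before left it, along the tool's axes as they then stand; what a row does not reach is not made up. A row lasts 1/8 s, in which the tool goes at most 62.5 mm and 10.7 degrees, less where a joint would pass 70% of its speed; a pose out of reach is approached as far as the arm can. A call is refused whole if a number of a shift passes 1 or a number of a turn 1, either way. A call with a gripper value outside its range is refused whole. The fingers move at their own pace and stop on an object; "newtons" is the grip in N (left out, the last holds). Time passes only in rows, so rows that do not move let the fingers close. It gives the time, the measured TCP pose, the force and the opening at its end, in the units of the state.
- bot.get_obs(): the state, without advancing time (a new reading comes with each control period).
- viewer.camera(name): name is "scene" or "side" or "wrist"; returns the picture (420x560x3 uint8, blue, green, red); there is no depth.
- viewer.calibration(name): a dict with "fx", "fy", "cx", "cy" (pixels), "T" (4x4, takes a point from camera to world coordinates). Camera axes: x right, y down, z forward; pixel columns grow to the right and rows downward; lengths in m; the calibration is good to about 2 mm. A picture is of the moment at which its call begins: read the wrist's pose just before it. calibration takes no time and is no camera call; for the wrist camera it gives the pose at the moment of the call.
- bot.job_done(): hands the job in, once; it reports no verdict.
The state is a dict: "time": time; "q": joint angles; "qd": joint speeds; "joint_efforts": joint torques, N m; "ee_pos": TCP position; "tcp_rot": TCP orientation; "wrist_force": force on the tool from outside, world axes, zero at the start; "torque": the same for the moment, N m; "opening": finger opening in m.
Only numpy, scipy, OpenCV 4.12 (cv2) and the standard library are available. Lean on these libraries where they do the work, as an engineer would, in place of code of your own. Each camera call takes 0.05 s, during which the arm holds its last target.

## Working session

There is one attempt and no reset: what is moved stays moved. The work goes in short steps, Python scripts to look and compute and a tool call to move; the robot and the scene stay as the last step left them, time stands still between calls to the robot, and variables do not carry over. Pictures are saved under pics/ and viewed, and the job is handed in when it is done.

Besides the shell and the picture viewer there is one more tool, called after ">>>" as name(argument=value, ...), one argument or row to a line, values as JSON. arm_command: Moves the arm, as the interface text tells. Its arguments: {"type":"object","properties":{"motion":{"type":"array"},"newtons":{"type":"number"}},"required":["motion"]}

```bash
ls; mkdir -p pics
python3 - <<'E'
from workcell import bot, viewer
import cv2
o=bot.get_obs();print(o)
for n in("scene","side"):
    cv2.imwrite(f"pics/{n}0.png",viewer.camera(n)); print(viewer.calibration(n))
E
```

```text
pics
{'time': 0.0, 'q': array([-6.40588264e+01,  5.01182939e+00,  1.00332351e+01,  9.50994570e+01,
       -1.83642615e-03,  9.00002610e+01]), 'qd': array([-0.0783207 ,  0.00914504, -0.02384674, -0.09943853, -0.00707491,
       -0.06867297]), 'joint_efforts': array([ 1.17398933e-03, -5.20390713e+01,  4.64798963e+01,  1.64218352e-02,
        3.15704676e-05, -4.20853240e-06]), 'ee_pos': array([ 0.24048538, -0.49437654,  0.23056516]), 'tcp_rot': array([-1.79921949e+02,  1.83677998e-03,  2.59409151e+01]), 'wrist_force': array([ 0.34639186, -0.7213587 , -0.50907178]), 'torque': array([ 0.03944978, -0.01969569, -0.01224699]), 'opening': 0.08521094239941746}
{'fx': 399.83158620666273, 'fy': 399.83158620666273, 'cx': 275.754192460133, 'cy': 209.5464300351878, 'T': array([[-0.55994071,  0.42984267, -0.70830903,  1.0455636 ],
       [ 0.82834082,  0.30882649, -0.46741596,  0.26263679],
       [ 0.01782927, -0.84844651, -0.52898076,  0.46921351],
       [ 0.        ,  0.        ,  0.        ,  1.        ]])}
{'fx': 460.4755286119644, 'fy': 460.4755286119644, 'cx': 277.3466445035835, 'cy': 202.18202414269396, 'T': array([[ 0.97183803, -0.15868416,  0.17421303,  0.42143229],
       [-0.23516272, -0.70058282,  0.6737078 , -0.71978304],
       [ 0.0151439 , -0.69570327, -0.71816963,  0.77870512],
       [ 0.        ,  0.        ,  0.        ,  1.        ]])}
```

View pics/scene0.png

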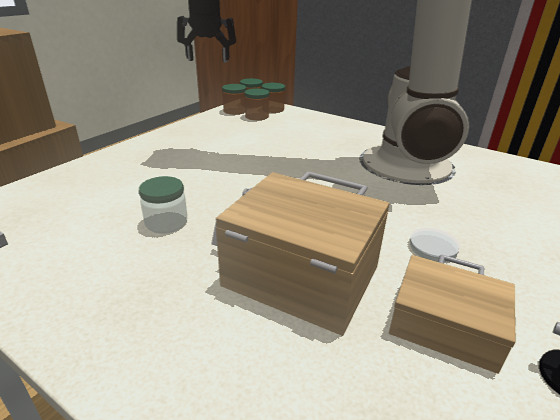

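View pics/side0.png

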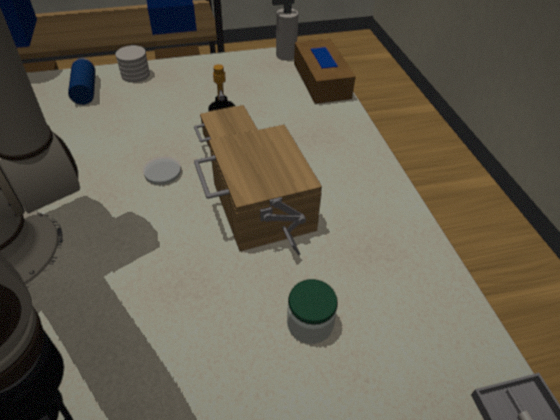

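The scene view shows the large chest with its lid top at about (220-388, 177-250), the handle at (303-366, 175-192) and the jar at (163,205). In the side view the handle is at (197-213, 155-195), the stay at (260-305, 200-250) and the jar at (312,305).

Run:
```python
import cv2
a=cv2.imread("pics/scene0.png")[160:320,200:400]; b=cv2.imread("pics/side0.png")[100:260,180:340]
cv2.imwrite("pics/s0z.png",cv2.resize(a,None,fx=3.75,fy=3.75,interpolation=cv2.INTER_CUBIC))
cv2.imwrite("pics/d0z.png",cv2.resize(b,None,fx=3.75,fy=3.75,interpolation=cv2.INTER_CUBIC))
```

```text
(no output)
```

View pics/s0z.png

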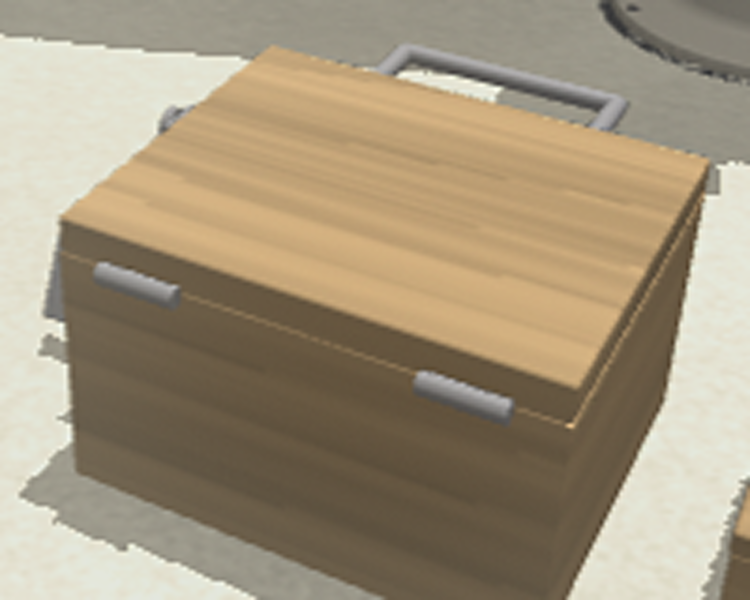

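View pics/d0z.png

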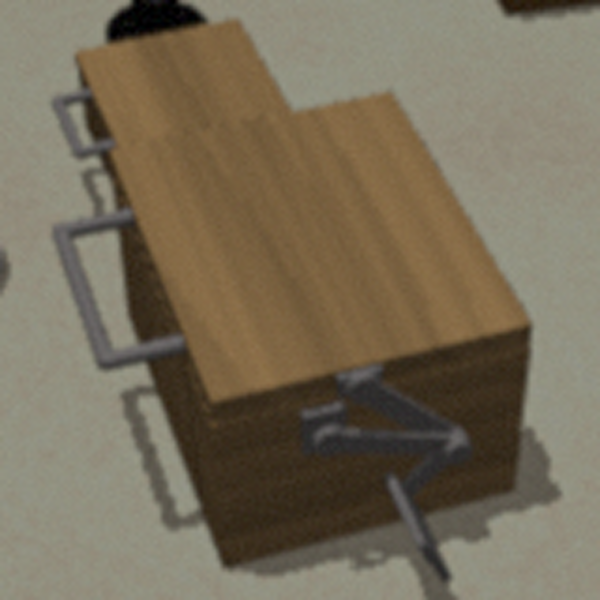

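```bash
cat > h.py <<'E'
import numpy as np
from workcell import bot, viewer
def ray(n,u,v,C=None):
    c=C or viewer.calibration(n);T=np.array(c["T"])
    d=T[:3,:3]@np.array([(u-c["cx"])/c["fx"],(v-c["cy"])/c["fy"],1]);return T[:3,3],d
def plane(n,u,v,z):
    o,d=ray(n,u,v);return o+d*(z-o[2])/d[2]
def proj(n,p):
    c=viewer.calibration(n);T=np.linalg.inv(np.array(c["T"]));q=T[:3,:3]@p+T[:3,3]
    return c["fx"]*q[0]/q[2]+c["cx"],c["fy"]*q[1]/q[2]+c["cy"]
E
python3 - <<'E'
from h import *
np.set_printoptions(precision=4,suppress=True)
S=lambda u,v,z:plane("scene",(u+.5)/3.75-.5+200,(v+.5)/3.75-.5+160,z)
D=lambda u,v,z:plane("side",(u+.5)/3.75-.5+180,(v+.5)/3.75-.5+100,z)
print("scene lid HR FR FL HL");c=[S(*p,.138) for p in[(62,218),(275,45),(708,160),(580,388)]];print(np.array(c))
print("side lid HR FR HL");d=[D(*p,.138) for p in[(531,325),(213,403),(392,93)]];print(np.array(d))
print("bar R L scene",S(405,50,.129),S(622,100,.129)); print("bar R L side",D(105,358,.129),D(62,232,.129))
for u,v in [(140,180),(184,185)]:pass
print("jar cap", plane("scene",162,188,.088), plane("side",312.5,301,.088))
cal=viewer.calibration("wrist");print(cal)
def yaw(a,b):return np.degrees(np.arctan2(*(b-a)[1::-1]))
print(yaw(c[1],c[0]),yaw(c[2],c[3]),yaw(c[1],c[2])-90,yaw(c[0],c[3])-90,yaw(d[1],d[0]),yaw(d[0],d[2])-90)
E
```

```text
scene lid HR FR FL HL
[[ 0.674  -0.09    0.138 ]
 [ 0.4955 -0.1083  0.138 ]
 [ 0.4764  0.1066  0.138 ]
 [ 0.6513  0.1262  0.138 ]]
side lid HR FR HL
[[ 0.6733 -0.0951  0.138 ]
 [ 0.4974 -0.1142  0.138 ]
 [ 0.6513  0.1216  0.138 ]]
bar R L scene [ 0.4465 -0.0622  0.129 ] [0.4312 0.0485 0.129 ]
bar R L side [ 0.4485 -0.0606  0.129 ] [0.4381 0.0459 0.129 ]
jar cap [ 0.5989 -0.2992  0.088 ] [ 0.5923 -0.3168  0.088 ]
{'fx': 294.0746265285262, 'fy': 294.0746265285262, 'cx': 278.47468672484644, 'cy': 209.60202718649265, 'T': array([[ 0.4374, -0.8666, -0.2403,  0.3014],
       [-0.8993, -0.4215, -0.1169, -0.4668],
       [ 0.    ,  0.2672, -0.9636,  0.3738],
       [ 0.    ,  0.    ,  0.    ,  1.    ]])}
5.871706398219896 6.380782528267186 5.0572623192831685 5.981513774267697 6.205035847343013 5.807105579544057
```

```bash
cat >> h.py <<'E'
from scipy.spatial.transform import Rotation as Ro
def plan(target,turn,n,p=None,R=None):
    """n equal world steps to target, each row turning by 'turn' (tool rotvec, units of 6deg)"""
    o=bot.get_obs(); p=o["ee_pos"] if p is None else np.array(p)
    R=Ro.from_euler("xyz",o["tcp_rot"],degrees=True) if R is None else R
    st=(np.array(target)-p)/n
    for i in range(n):
        print((R.inv().apply(st)/.06).round(2).tolist()); R=R*Ro.from_rotvec(np.radians(6*np.array(turn)))
    print("end",R.as_euler("xyz",degrees=True).round(1)); return R
E
python3 - <<'E'
from h import *
plan([.442,-.0065,.20],[0,0,-.97],12)
E
```

```text
[0.55, -0.49, 0.04]
[0.59, -0.43, 0.04]
[0.64, -0.37, 0.04]
[0.67, -0.3, 0.04]
[0.7, -0.23, 0.04]
[0.72, -0.16, 0.04]
[0.73, -0.09, 0.04]
[0.73, -0.01, 0.04]
[0.73, 0.06, 0.04]
[0.72, 0.14, 0.04]
[0.7, 0.21, 0.04]
[0.68, 0.28, 0.04]
end [-1.80e+02 -1.00e-01  9.58e+01]
```

>>> arm_command(
  motion=[
    [0.42,[0.55,-0.49,0.04],[0,0,-0.97]],
    [0.42,[0.59,-0.43,0.04],[0,0,-0.97]],
    [0.42,[0.64,-0.37,0.04],[0,0,-0.97]],
    [0.42,[0.67,-0.3,0.04],[0,0,-0.97]],
    [0.42,[0.7,-0.23,0.04],[0,0,-0.97]],
    [0.42,[0.72,-0.16,0.04],[0,0,-0.97]],
    [0.42,[0.73,-0.09,0.04],[0,0,-0.97]],
    [0.42,[0.73,-0.01,0.04],[0,0,-0.97]],
    [0.42,[0.73,0.06,0.04],[0,0,-0.97]],
    [0.42,[0.72,0.14,0.04],[0,0,-0.97]],
    [0.42,[0.7,0.21,0.04],[0,0,-0.97]],
    [0.42,[0.68,0.28,0.04],[0,0,-0.97]],
  ],
  newtons=25,
)

```text
time: 1.6
ee_pos: [0.4424, -0.0043, 0.2022]
tcp_rot: [-180.0, 0.0, 96.0]
wrist_force: [1.5, -0.2, -0.4]
opening: 0.036
```

>>> arm_command(
  motion=[
    [0.42,[0,0,0],[0,0,0]],
    [0.42,[0,0,0],[0,0,0]],
  ],
)

```text
time: 1.85
ee_pos: [0.4419, -0.0059, 0.2023]
tcp_rot: [-180.0, 0.0, 95.8]
wrist_force: [-0.5, -0.2, 0.0]
opening: 0.036
```

Run:
```python
from h import *
import cv2
o=bot.get_obs();print(o["time"],o["ee_pos"],o["tcp_rot"],o["opening"],o["q"])
a=viewer.camera("wrist");c=viewer.calibration("wrist");print(c["T"])
b=viewer.camera("side")
cv2.imwrite("pics/w1.png",a);cv2.imwrite("pics/d1.png",b)
for p in ([.442,-.0065,.129],): print(proj("wrist",np.array(p)))
```

```text
1.85 [ 0.44189637 -0.00587739  0.20225563] [-1.79956463e+02  8.74179120e-03  9.57756769e+01] 0.03600490625776015 [-7.53217523e-01 -1.02209201e+01 -7.78447939e+00  9.24787013e+01
 -1.36354311e-02  8.34711139e+01]
[[ 0.99503086  0.0962116   0.02563049  0.43551017]
 [ 0.09956125 -0.95866653 -0.26654463  0.05899788]
 [-0.0010736   0.26777194 -0.96348173  0.34555547]
 [ 0.          0.          0.          1.        ]]
(np.float64(278.6685788808447), np.float64(216.3383167979631))
```

View pics/w1.png

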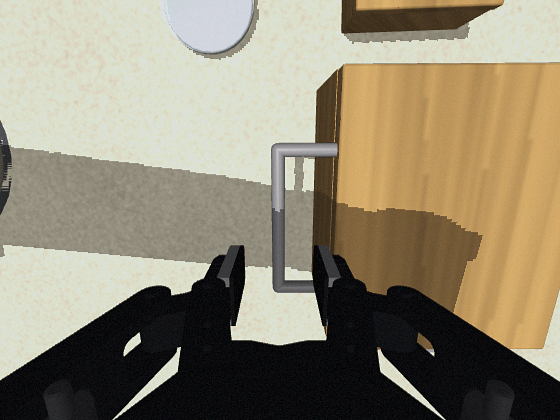

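View pics/d1.png

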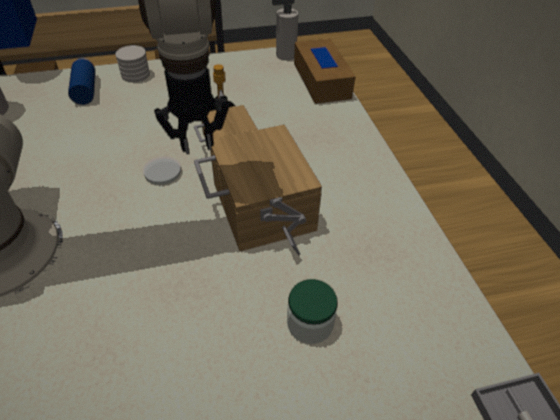

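The wrist view shows the bar running from (279,150) to (279,288), centred at about (279,218). The prediction was (279,216), so the fingers straddle it.

>>> arm_command(
  motion=[
    [0.42,[0,0,0.4],[0,0,0]],
    [0.42,[0,0,0.4],[0,0,0]],
    [0.42,[0,0,0.4],[0,0,0]],
    [0.42,[0,0,0.33],[0,0,0]],
    [0.42,[0,0,0],[0,0,0]],
    [0,[0,0,0],[0,0,0]],
    [0,[0,0,0],[0,0,0]],
    [0,[0,0,0],[0,0,0]],
    [0,[0,0,0],[0,0,0]],
    [0,[0,0,0],[0,0,0]],
  ],
  newtons=25,
)

```text
time: 3.2
ee_pos: [0.4415, -0.0063, 0.1118]
tcp_rot: [-180.0, 0.1, 95.8]
wrist_force: [-7.1, -2.6, 4.9]
opening: 0.0086
```

Run:
```python
import numpy as np
a0=np.arctan2(.009,.222);r=np.hypot(.009,.222);t=np.linspace(0,1.3,25)+a0
y=-r*np.cos(t);z=-r*np.sin(t)
print(np.c_[np.diff(y),np.diff(z)].__truediv__(.06).round(2).tolist())
```

```text
[[0.01, -0.2], [0.02, -0.2], [0.04, -0.2], [0.05, -0.2], [0.06, -0.19], [0.07, -0.19], [0.08, -0.19], [0.09, -0.18], [0.1, -0.18], [0.11, -0.17], [0.11, -0.16], [0.12, -0.16], [0.13, -0.15], [0.14, -0.14], [0.15, -0.14], [0.15, -0.13], [0.16, -0.12], [0.17, -0.11], [0.17, -0.1], [0.18, -0.09], [0.18, -0.08], [0.19, -0.07], [0.19, -0.06], [0.19, -0.05]]
```

>>> arm_command(
  motion=[
    [0,[0,0.01,-0.2],[0,0,0]],
    [0,[0,0.02,-0.2],[0,0,0]],
    [0,[0,0.04,-0.2],[0,0,0]],
    [0,[0,0.05,-0.2],[0,0,0]],
    [0,[0,0.06,-0.19],[0,0,0]],
    [0,[0,0.07,-0.19],[0,0,0]],
    [0,[0,0.08,-0.19],[0,0,0]],
    [0,[0,0.09,-0.18],[0,0,0]],
  ],
)

```text
time: 4.2
ee_pos: [0.4651, -0.0037, 0.2051]
tcp_rot: [-179.8, 0.0, 95.8]
wrist_force: [-15.2, -4.7, 5.6]
opening: 0.0088
```

>>> arm_command(
  motion=[
    [0,[0,0.07,-0.18],[0,0,0]],
    [0,[0,0.1,-0.18],[0,0,0]],
    [0,[0,0.11,-0.17],[0,0,0]],
    [0,[0,0.12,-0.16],[0,0,0]],
    [0,[0,0.13,-0.15],[0,0,0]],
    [0,[0,0.14,-0.14],[0,0,0]],
    [0,[0,0.15,-0.14],[0,0,0]],
    [0,[0,0.15,-0.13],[0,0,0]],
  ],
)

```text
time: 5.2
ee_pos: [0.5248, 0.0026, 0.2808]
tcp_rot: [180.0, 0.0, 95.8]
wrist_force: [-5.8, -1.9, 4.6]
opening: 0.0088
```

>>> arm_command(
  motion=[
    [0,[0,0.16,-0.12],[0,0,0]],
    [0,[0,0.17,-0.11],[0,0,0]],
    [0,[0,0.17,-0.1],[0,0,0]],
    [0,[0,0.18,-0.09],[0,0,0]],
    [0,[0,0.18,-0.08],[0,0,0]],
    [0,[0,0.18,-0.07],[0,0,0]],
    [0,[0,0.18,-0.05],[0,0,0]],
    [0,[0,0.15,-0.04],[0,0,0]],
    [0,[0,0,0],[0,0,0]],
  ],
)

```text
time: 6.32
ee_pos: [0.6077, 0.0114, 0.3209]
tcp_rot: [179.8, -0.0, 95.8]
wrist_force: [-1.3, -0.6, 6.4]
opening: 0.0085
```

Run:
```python
from h import *
import cv2
cv2.imwrite("pics/d2.png",viewer.camera("side"));cv2.imwrite("pics/s2.png",viewer.camera("scene"))
```

```text
(no output)
```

View pics/d2.png

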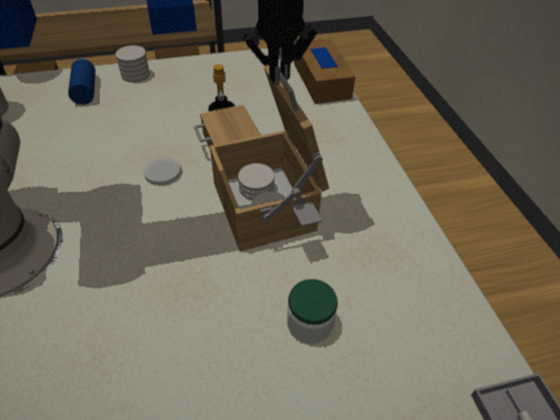

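View pics/s2.png

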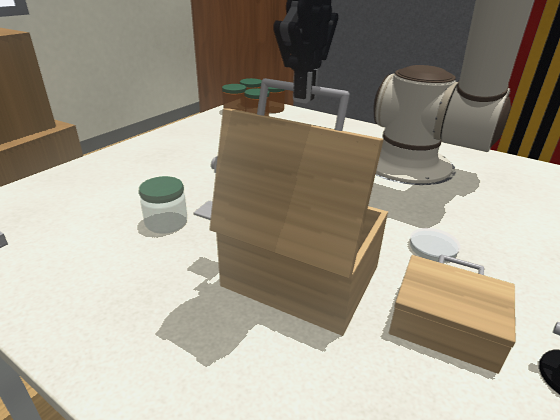

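The lid is nearly up, and the stay in the side view runs almost straight from (265,215) to (320,155) with the thumb plate at (305,213). I'll push on until the stop shows in the force reading.

>>> arm_command(
  motion=[
    [0,[0,0.05,-0.01],[0,0,0]],
    [0,[0,0.05,0],[0,0,0]],
    [0,[0,0,0],[0,0,0]],
  ],
)

```text
time: 6.8
ee_pos: [0.6122, 0.0118, 0.3219]
tcp_rot: [179.9, -0.0, 95.8]
wrist_force: [-7.4, 0.8, 11.2]
opening: 0.0088
```

>>> arm_command(
  motion=[
    [0,[0,0.03,0],[0,0,0]],
    [0,[0,0,0],[0,0,0]],
    [0.15,[0,0,0],[0,0,0]],
    [0.3,[0,0,0],[0,0,0]],
    [0.42,[0,0,0],[0,0,0]],
    [0.42,[0,0,0],[0,0,0]],
    [0.42,[0,0,0],[0,0,0]],
  ],
)

```text
time: 7.68
ee_pos: [0.6148, 0.0117, 0.3188]
tcp_rot: [-180.0, -0.0, 95.8]
wrist_force: [0.0, 0.8, 0.3]
opening: 0.036
```

>>> arm_command(
  motion=[
    [0.42,[0,0,-0.3],[0,0,0]],
    [0.42,[0,0,-0.4],[0,0,0]],
    [0.42,[0,0,-0.4],[0,0,0]],
    [0.42,[0,0,-0.2],[0,0,0]],
    [0.42,[0,0,0],[0,0,0]],
  ],
)

```text
time: 8.3
ee_pos: [0.6151, 0.0117, 0.3974]
tcp_rot: [179.9, 0.0, 95.8]
wrist_force: [0.6, 0.6, -1.0]
opening: 0.0358
```

Run:
```python
from h import *
import cv2
cv2.imwrite("pics/d3.png",viewer.camera("side"))
o=bot.get_obs();print(o["time"],o["ee_pos"],o["q"],o["wrist_force"])
```

```text
8.35 [0.61505498 0.01172867 0.39660346] [1.09167556e+00 2.55669446e+01 5.50735159e+01 1.19488549e+02
 1.68955115e-03 8.53075738e+01] [-0.275983   -0.12821973 -0.14328448]
```

View pics/d3.png

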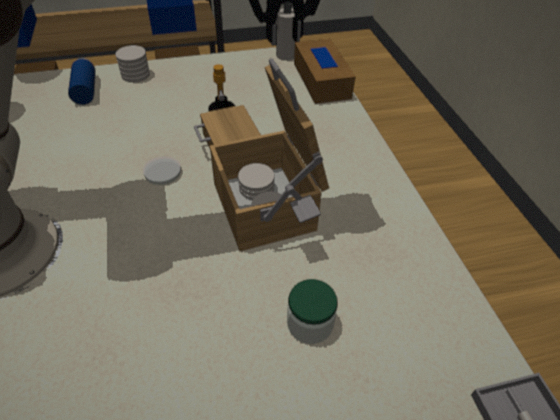

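The lid stands open on the stay without the hand, with the thumb plate at about (306,210).

Run:
```python
from h import *
import cv2
im=cv2.imread("pics/d3.png");b=im[140:260,240:360].copy()
b=cv2.resize(b,None,fx=5,fy=5,interpolation=cv2.INTER_CUBIC)
H=np.array([.442,-.0065]);a=np.radians(5.9);ux=np.array([np.cos(a),np.sin(a)]);uy=np.array([-ux[1],ux[0]])
P=H+.170*ux-.156*uy;print(P)
for dx,dy in[(0,0),(.022,.0275),(.022,-.0275),(-.022,.0275),(-.022,-.0275)]:
    q=P+dx*ux+dy*uy;u,v=proj("side",np.array([*q,.131]));print(u,v);cv2.circle(b,(int((u-239.5)*5),int((v-139.5)*5)),3,(0,0,255),-1)
cv2.imwrite("pics/d3z.png",b)
```

```text
[ 0.62713511 -0.14419891]
305.71020194201014 209.8107857520166
310.82060869797573 197.61392942578354
321.8401690052903 217.09877391323934
290.0312007254762 202.72655707395393
300.32496984624095 222.6635595706253
```

View pics/d3z.png

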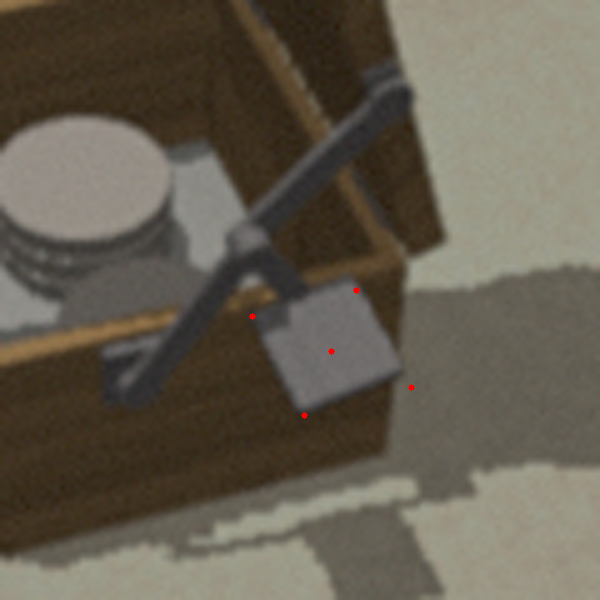

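Run:
```python
from h import *
o=bot.get_obs()
R=plan([.6295,-.148,.397],[0,.56,0],6)
R=plan([.6295,-.148,.18],[0,0,0],6,p=[.6295,-.148,.397],R=R)
```

```text
[-0.45, -0.0, -0.0]
[-0.44, -0.0, -0.03]
[-0.44, -0.0, -0.05]
[-0.44, -0.0, -0.08]
[-0.43, -0.0, -0.1]
[-0.43, -0.0, -0.13]
end [180.  -20.2  95.8]
[-0.21, -0.0, 0.57]
[-0.21, -0.0, 0.57]
[-0.21, -0.0, 0.57]
[-0.21, -0.0, 0.57]
[-0.21, -0.0, 0.57]
[-0.21, -0.0, 0.57]
end [180.  -20.2  95.8]
```

>>> arm_command(
  motion=[
    [0,[-0.45,0,0],[0,0.56,0]],
    [0,[-0.44,0,-0.03],[0,0.56,0]],
    [0,[-0.44,0,-0.05],[0,0.56,0]],
    [0,[-0.44,0,-0.08],[0,0.56,0]],
    [0,[-0.43,0,-0.1],[0,0.56,0]],
    [0,[-0.43,0,-0.13],[0,0.56,0]],
    [0,[0,0,0],[0,0,0]],
  ],
)

```text
time: 9.22
ee_pos: [0.615, -0.1438, 0.3784]
tcp_rot: [179.2, -20.0, 95.6]
wrist_force: [0.1, -0.1, 0.3]
opening: 0.0003
```

>>> arm_command(
  motion=[
    [0,[-0.21,0,0.57],[0,0,0]],
    [0,[-0.21,0,0.57],[0,0,0]],
    [0,[-0.21,0,0.57],[0,0,0]],
    [0,[-0.21,0,0.57],[0,0,0]],
    [0,[-0.21,0,0.57],[0,0,0]],
    [0,[0,0,0],[0,0,0]],
    [0,[0,0,0],[0,0,0]],
  ],
)

```text
time: 10.1
ee_pos: [0.619, -0.1418, 0.2059]
tcp_rot: [178.9, -19.8, 95.9]
wrist_force: [-0.4, -0.1, 1.1]
opening: -0.0004
```

Run:
```python
from h import *
import cv2
cv2.imwrite("pics/d4.png",viewer.camera("side"));cv2.imwrite("pics/s4.png",viewer.camera("scene"))
o=bot.get_obs();print(o["time"],o["ee_pos"],o["q"],o["wrist_force"])
```

```text
10.2 [ 0.61942531 -0.14227717  0.20626035] [-20.96271834  24.42088938  28.69431754 102.44746399  18.14288378
  62.03989839] [1.08534774 0.42022925 0.69495078]
```

View pics/d4.png

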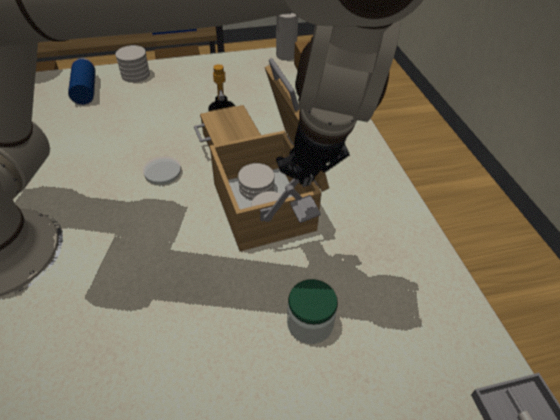

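View pics/s4.png

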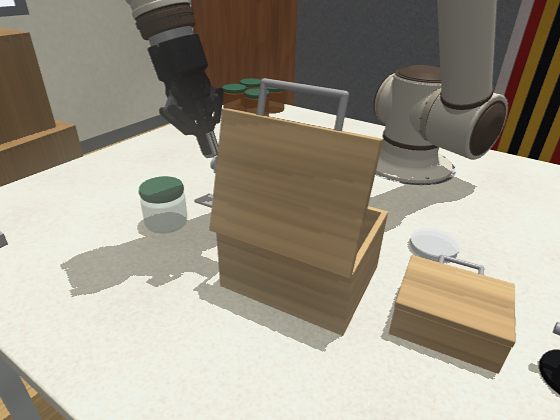

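Run:
```python
from h import *
R=plan([.628,-.149,.15],[0,0,0],4)
R=plan([.633,-.1485,.086],[0,0,0],12,p=[.628,-.149,.15])
```

```text
[-0.11, 0.03, 0.21]
[-0.11, 0.03, 0.21]
[-0.11, 0.03, 0.21]
[-0.11, 0.03, 0.21]
end [178.8 -19.8  95.9]
[-0.03, 0.01, 0.08]
[-0.03, 0.01, 0.08]
[-0.03, 0.01, 0.08]
[-0.03, 0.01, 0.08]
[-0.03, 0.01, 0.08]
[-0.03, 0.01, 0.08]
[-0.03, 0.01, 0.08]
[-0.03, 0.01, 0.08]
[-0.03, 0.01, 0.08]
[-0.03, 0.01, 0.08]
[-0.03, 0.01, 0.08]
[-0.03, 0.01, 0.08]
end [178.8 -19.8  95.9]
```

>>> arm_command(
  motion=[
    [0,[-0.11,0.03,0.21],[0,0,0]],
    [0,[-0.11,0.03,0.21],[0,0,0]],
    [0,[-0.11,0.03,0.21],[0,0,0]],
    [0,[-0.11,0.03,0.21],[0,0,0]],
    [0,[0,0,0],[0,0,0]],
  ],
)

```text
time: 10.82
ee_pos: [0.6271, -0.1491, 0.146]
tcp_rot: [179.2, -20.0, 95.8]
wrist_force: [-0.5, 0.4, -0.1]
opening: -0.0002
```

>>> arm_command(
  motion=[
    [0,[-0.03,0.01,0.08],[0,0,0]],
    [0,[-0.03,0.01,0.08],[0,0,0]],
    [0,[-0.03,0.01,0.08],[0,0,0]],
    [0,[-0.03,0.01,0.08],[0,0,0]],
    [0,[-0.03,0.01,0.08],[0,0,0]],
    [0,[-0.03,0.01,0.08],[0,0,0]],
  ],
)

```text
time: 11.58
ee_pos: [0.6318, -0.1492, 0.1169]
tcp_rot: [179.0, -19.9, 95.8]
wrist_force: [1.1, -0.2, 1.1]
opening: 0.0004
```

>>> arm_command(
  motion=[
    [0,[-0.03,0.01,0.08],[0,0,0]],
    [0,[-0.03,0.01,0.08],[0,0,0]],
    [0,[-0.03,0.01,0.08],[0,0,0]],
    [0,[-0.03,0.01,0.08],[0,0,0]],
    [0,[-0.03,0.01,0.08],[0,0,0]],
  ],
)

```text
time: 12.2
ee_pos: [0.6351, -0.1493, 0.0917]
tcp_rot: [179.0, -19.9, 95.8]
wrist_force: [-0.9, 0.3, 7.2]
opening: 0.0
```

Run:
```python
from h import *
import cv2
cv2.imwrite("pics/d5.png",viewer.camera("side"))
o=bot.get_obs();print(o["time"],o["ee_pos"],o["q"],o["wrist_force"])
```

```text
12.25 [ 0.63500722 -0.14924296  0.0908387 ] [-21.03737143  26.56733569  18.81800591  90.63879676  18.12425854
  61.98795662] [ 0.03985692 -0.45304601 -0.60636793]
```

View pics/d5.png

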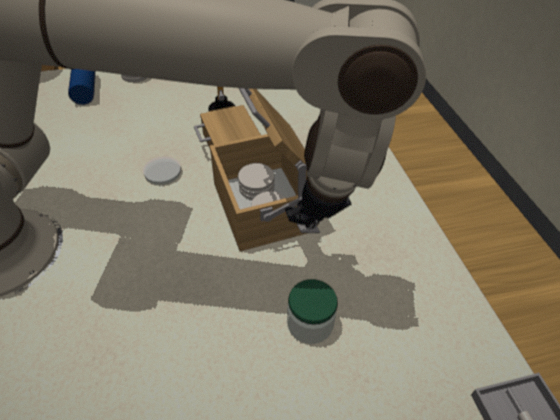

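The stay is broken and the lid is sinking, so I'm withdrawing the hand up and to the right.

>>> arm_command(
  motion=[
    [0,[-0.1,0,-0.3],[0,0,0]],
    [0,[-0.2,0,-0.5],[0,0,0]],
    [0,[-0.3,0,-0.6],[0,0,0]],
    [0,[-0.4,0,-0.6],[0,0,0]],
    [0,[-0.4,0,-0.5],[0,0,0]],
    [0,[-0.3,0,-0.3],[0,0,0]],
    [0,[0,0,0],[0,0,0]],
  ],
)

```text
time: 13.12
ee_pos: [0.6479, -0.3038, 0.2135]
tcp_rot: [179.0, -19.9, 95.7]
wrist_force: [-0.1, 0.5, -0.8]
opening: -0.0001
```

Run:
```python
from h import *
import cv2
a=viewer.camera("side");b=viewer.camera("scene")
cv2.imwrite("pics/d6.png",cv2.resize(np.hstack([a,b]),(800,300)))
o=bot.get_obs();print(o["time"],o["ee_pos"],o["wrist_force"])
```

```text
13.225 [ 0.64789965 -0.30166348  0.2135763 ] [0.083914   0.09041035 0.31631794]
```

View pics/d6.png

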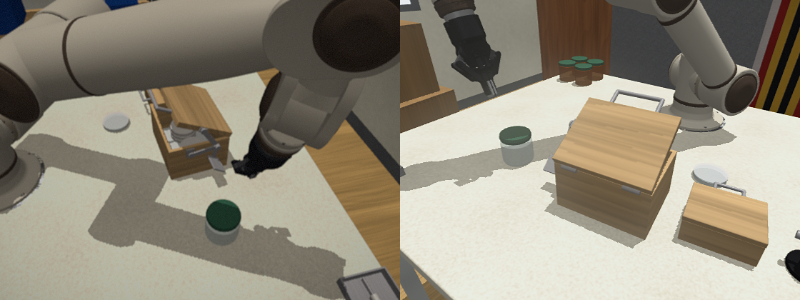

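The lid is most of the way down and nothing is touching it. I'll wait for it to shut.

>>> arm_command(
  motion=[
    [0,[0,0,0],[0,0,0]],
    [0,[0,0,0],[0,0,0]],
    [0,[0,0,0],[0,0,0]],
    [0,[0,0,0],[0,0,0]],
    [0,[0,0,0],[0,0,0]],
    [0,[0,0,0],[0,0,0]],
    [0,[0,0,0],[0,0,0]],
    [0,[0,0,0],[0,0,0]],
    [0,[0,0,0],[0,0,0]],
    [0,[0,0,0],[0,0,0]],
    [0,[0,0,0],[0,0,0]],
    [0,[0,0,0],[0,0,0]],
  ],
)

```text
time: 14.72
ee_pos: [0.6478, -0.3017, 0.2148]
tcp_rot: [179.0, -19.9, 95.8]
wrist_force: [0.2, 0.2, -0.2]
opening: -0.0004
```

>>> arm_command(
  motion=[
    [0,[0,0,0],[0,0,0]],
    [0,[0,0,0],[0,0,0]],
    [0,[0,0,0],[0,0,0]],
    [0,[0,0,0],[0,0,0]],
    [0,[0,0,0],[0,0,0]],
    [0,[0,0,0],[0,0,0]],
    [0,[0,0,0],[0,0,0]],
    [0,[0,0,0],[0,0,0]],
    [0,[0,0,0],[0,0,0]],
    [0,[0,0,0],[0,0,0]],
    [0,[0,0,0],[0,0,0]],
    [0,[0,0,0],[0,0,0]],
  ],
)

```text
time: 16.23
ee_pos: [0.6478, -0.3017, 0.2149]
tcp_rot: [179.0, -19.9, 95.8]
wrist_force: [-0.0, -0.4, -0.5]
opening: -0.0
```

>>> arm_command(
  motion=[
    [0,[0,0,0],[0,0,0]],
    [0,[0,0,0],[0,0,0]],
    [0,[0,0,0],[0,0,0]],
    [0,[0,0,0],[0,0,0]],
    [0,[0,0,0],[0,0,0]],
    [0,[0,0,0],[0,0,0]],
    [0,[0,0,0],[0,0,0]],
    [0,[0,0,0],[0,0,0]],
    [0,[0,0,0],[0,0,0]],
    [0,[0,0,0],[0,0,0]],
    [0,[0,0,0],[0,0,0]],
    [0,[0,0,0],[0,0,0]],
  ],
)

```text
time: 17.73
ee_pos: [0.6478, -0.3017, 0.2148]
tcp_rot: [179.0, -19.9, 95.8]
wrist_force: [0.4, -0.5, -0.9]
opening: 0.0001
```

Run:
```python
from h import *
import cv2
b=viewer.camera("scene");s0=cv2.imread("pics/scene0.png")
cv2.imwrite("pics/s7.png",b)
d=cv2.absdiff(b,s0).max(2); print("jar diff",(d[175:232,135:192]>40).sum(),"lid diff",(d[175:320,215:392]>40).sum())
o=bot.get_obs();print(o["time"],o["ee_pos"],o["wrist_force"])
```

```text
jar diff 309 lid diff 1448
17.775 [ 0.64777489 -0.30173841  0.21482283] [-0.3661498   0.41471768  0.57211082]
```

View pics/s7.png

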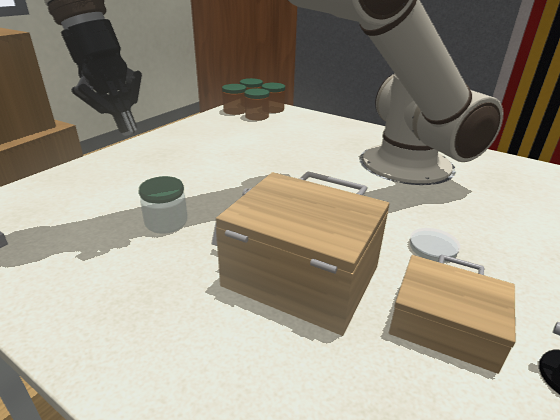

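The lid is shut: its corners and the handle are back at their first pixels, about (388,207) and (303-366, 175-192). The jar is still at (163,205). The remaining pixel differences look like the arm's shadow.

```bash
python3 -c "
from workcell import bot
print(bot.job_done())"
```

```text
the job is handed in; nothing more can be done
None
```

The chest was aired and is shut again, and the job was handed in at about 17.8 s of the 54 s allowed.

- **Opening:** I gripped the bar handle and raised the lid until it met the stop. I then took the hand off, and the lid stood on the stay alone for about 3 s, with the camera showing it open at both 8.3 s and 10.2 s.
- **Closing:** I pressed the thumb plate down about 45 mm, with 1 to 7 N read at the wrist. The stay broke and I drew the hand away, leaving the lid to sink on its own damping.
- **Last checks:** By eye in the last picture, the lid and handle are back at their first pixel positions, the jar is where it stood, and the hand is clear of everything with wrist force near zero. The highest wrist force I saw was about 17 N, during the lift.
- **Check that disagreed:** The pixel comparison with the first picture was not clean: 309 pixels differed around the jar and 1448 around the chest. I put that down to the arm's shadow, which now falls on both, but did not test it separately.

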